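Turn a data logger over and lock its battery cap

ROBOT

A 6-joint arm with a two-finger parallel gripper is mounted at the origin on the work surface. World frame = base frame: x ahead of the robot, y to its left, z up, the work surface at z = 0. Lengths are in m, angles in rad, forces in N, time in s.
With the tool pointing down it reaches from about 0.425 to 0.95 m from the base axis. Payload 14.7 kg.
Tool frame: the origin (TCP) lies midway between the tips of the shut fingers; the grasp point (between the pads) lies 19 mm behind it; z points along the fingers, y is the line along which they close (so a half turn about z gives the same grasp; the last joint's range is limited). The gripper opens to 85 mm and grips with 20 to 120 N. Pads are 22 mm wide; open, the fingers measure 114 mm over their backs; the gripper's body (76 mm by 85 mm) begins 54 mm behind the grasp point. The pads swing forward as they close: fully open they stand 13 mm farther back than shut.
Start: joints at [1.205, 0.48, 1.596, -0, 1.065, -0.047], TCP at [0.204, 0.617, 0.231] pointing down, gripper open.
Joint ranges: [-2.75, 2.75], [-0.82, 2.05], [0.23, 2.67], [-1.56, 4.7], [0.09, 2.69], [-2.92, 2.92]. Speed limits (rad/s): [1.89, 1.89, 2.39, 3.01, 3.01, 3.01].

INTERFACE

Orientations are given as a 3x3 rotation matrix whose columns are the frame's x, y, z axes.
In Python, from station import arm, camera, camera_info gives the robot as it stands.
- The arm moves only by the tool step_arm, never from a script. Its argument "plan" is one flat list of numbers, 5 for each row, row after row: the opening, from -1 (shut) to 1 (fully open), then the shift along the world's x, y, z scaled (see below), then the turn about the world's z scaled (see below). In form: [hand, dx, dy, dz, turn, hand, dx, dy, dz, turn, ...]. A call has 1 to 8 rows; each row is the pose to reach, as a shift and turn from the pose commanded when the call began, turning the shorter way round; what a row does not reach only later rows make up. The controller multiplies each number of a shift by 0.1 m and each number of a turn by pi rad. A row lasts 1/12 s, in which the tool goes at most 41.7 mm and 7.16 degrees, less where a joint would pass 70% of its speed; a pose out of reach is approached as far as the arm can. A call with a number of a shift or a turn outside -1 to 1 is refused whole. A call with a gripper value outside its range is refused whole. The fingers move at their own pace and stop on an object; "newtons" is the grip in N (left out, the last holds). Time passes only in rows, so rows that repeat a pose let the fingers close. It gives the time, the measured TCP pose, the force, the opening and the grip force at its end, in the units of the state.
- arm.get_obs(): the state, without advancing time (a new reading comes with each control period).
- camera(name): name is "side" or "top" or "wrist"; returns (picture, depth): 420x560x3 uint8, red, green, blue; 420x560 float32, m along the optical axis (not along the pixel's ray), 0 where there is no reading.
- camera_info(name): a dict with "intrinsics" (3x3 intrinsics, pixels), "rvec" (rotation vector, rad) and "tvec" (3), from world to camera coordinates, as OpenCV has them; the wrist camera has in their place "T_tool_cam" (4x4, takes a point from camera to tool coordinates, whose origin is the TCP and whose axes are the flange's). Camera axes: x right, y down, z forward; pixel columns grow to the right and rows downward; lengths in m; the calibration is good to about 2 mm. The wrist camera is an equidistant fisheye: a pixel r from the principal point sees the ray r / f radians off the axis. A picture is of the moment at which its call begins: read the wrist's pose just before it. camera_info takes no time and is no camera call.
- arm.close_job(): hands the job in; it is judged then, once.
The state is a dict: "t": time; "joints": joint angles; "joint_velocities": joint speeds; "tau": joint torques, N m; "position": TCP position; "ee_rot": TCP orientation; "wrist_force": force on the tool from outside, world axes, zero at the start; "moment": the same for the moment, N m; "grip_width": finger opening in m; "grasp_force": force on a finger pad.
Only numpy, scipy, OpenCV 4.12 (cv2) and the standard library are available. Lean on these libraries where they do the work, as an engineer would, in place of code of your own. Each camera call takes 0.05 s, during which the arm holds its last target. There are 200 camera calls.

TASK

Close up the data logger: it lies display up with its open battery mouth underneath. Roll it over on the bench mat one side at a time, without lifting it off the mat, until the battery mouth faces up; then set the loose battery cap into the mouth, push it down against the spring and twist it clockwise as far as it goes, so that it is locked and its bar lies in line with the logger. Let go, and leave the other things on the bench where they are.

Things in the scene. Friction and masses are not known exactly. Their poses are not given: they have to be found in the camera images.
- logger: The data logger: square-section box 150 mm long (its x), 90 x 90 mm across, about 0.7 kg, too wide to grasp; grey ribbed shell, black rubber bumpers at both ends. Origin at its centre. +z face: display and keys, up at the start; -z face: battery mouth, down at the start; the y faces are plain. It starts left or right on the mat, its x within 0.3 rad of the bench's x.
- side (a point): A point on the logger's plain +y side, near the display edge (45 mm in y, 30 mm in z from the centre). The bumpers, 22 mm long, stand 2 mm proud of the shell all round; it rests and rolls on them, rubber on a rubber mat (top at z = 0.003 m), friction about 1: a push on a side near its top tips it over the far lower edge. Each quarter roll moves it 90 mm, with room for two towards the mat's middle.
- mouth (a point): Centre of the battery mouth: a light metal ring flush with the shell, 43 mm from the logger's centre on its -z side; hole 54 mm in diameter. Under the ring, ramps run clockwise from the two entry notches and draw the cap's lugs down; stops end the turn after 60 to 65 degrees, with the bar in line with the logger's x, and block turning the other way.
- notch (a point): One of the two entry notches for the cap's lugs, opposite each other in the ring, 31 mm from the mouth's centre, each about 19 mm wide (the lugs are 10 mm). With the mouth up and seen from above, the line through the notches is turned 60 degrees counterclockwise from the logger's long (x) axis.
- disc (a point): Centre of the brass contact disc (40 mm in diameter) in the well, 9.5 mm below the ring's face when free. It is sprung, 1.2 N per mm, and can go in 6 mm: it holds an unlocked cap about 3.5 mm high, and the cap must be pushed down (about 6 N) while it is twisted.
- cap: The battery cap, grey plastic, 90 g, standing on its spigot on the mat, bar up. Origin at the centre of the flange's underside. Flange 66 mm diameter, 5 mm thick; spigot 49 mm diameter, 14 mm deep, with two opposite lugs on the cap's x axis, 10 mm wide, out to 31 mm from the axis, 7 to 12 mm below the origin. Locked, the origin is 43 to 44 mm from the logger's centre.
- cap_bar (a point): Middle of the cap's grip bar, on its axis, 17 mm above the flange's underside. The bar runs along the cap's x: 46 mm long, 14 mm thick (y), its top 29 mm above the flange's underside (24 mm above the flange's top). Half a turn about the cap's z makes no difference.
- screwdriver: Bystander: screwdriver, 180 mm, lying on the mat towards its left edge.
- multimeter: Bystander: hand-held multimeter, 150 x 76 x 36 mm, lying at the mat's right edge.
- potentiometer: Bystander: potentiometer, 25 mm diameter, standing with its 49 mm high shaft up, on the mat's far right.
- probe: Bystander: black test probe, 165 mm long, lying along the mat's far edge, left of the middle.
- solder_reel: Bystander: solder reel, 62 mm diameter, 46 mm high, standing at the mat's far edge, near the middle.
Things that resemble listed ones, but are neither listed nor needed, are in the scene too. Leave any green or purple look-alike of the cap alone.

How it is judged:
By the outcome, as a careful person would: the job done as asked, in the order asked, and still so for the second after the job is handed in, with the robot touching nothing.
It also fails if it takes over 72 s, if anything falls off the work surface, if the arm or the gripper's body presses on something with over 40 N, if the wrist force passes 120 N, or if a joint passes its speed limit or range.

## Working session

There is one attempt and no reset: what is moved stays moved. The work goes in short steps, Python scripts to look and compute and a tool call to move; the robot and the scene stay as the last step left them, time stands still between calls to the robot, and variables do not carry over. Pictures are saved under pics/ and viewed, at most 10 in all, crops included, and the job is handed in when it is done.

Besides the shell and the picture viewer there is one more tool, called after ">>>" as name(argument=value, ...) on one line, values as JSON. step_arm: Moves the arm, as the interface text tells. Shifts and turns lie within -1 to 1; 1 stands for 0.1 m of shift or pi rad of turn. Its arguments: {"type":"object","properties":{"plan":{"type":"array"},"newtons":{"type":"number"}},"required":["plan"]}

```bash
mkdir -p pics; ls
cat > h.py <<'E'
import numpy as np, cv2
from station import arm, camera, camera_info
def cam(n):
    i=camera_info(n); R=cv2.Rodrigues(np.array(i['rvec'],float))[0]; return np.array(i['intrinsics']),R,np.array(i['tvec'],float).ravel()
def ray(n,u,v):
    K,R,t=cam(n); d=R.T@np.linalg.inv(K)@np.array([u,v,1.]); return -R.T@t,d
def onz(n,u,v,z):
    o,d=ray(n,u,v); return o+d*(z-o[2])/d[2]
def cloud(n,D):
    K,R,t=cam(n); v,u=np.mgrid[:D.shape[0],:D.shape[1]]
    P=np.stack([(u-K[0,2])/K[0,0]*D,(v-K[1,2])/K[1,1]*D,D],-1); return (P-t)@R
def two(n1,p1,n2,p2):
    o1,d1=ray(n1,*p1);o2,d2=ray(n2,*p2)
    s=np.linalg.lstsq(np.stack([d1,-d2],1),o2-o1,rcond=None)[0]
    a=o1+d1*s[0];b=o2+d2*s[1]; return (a+b)/2,np.linalg.norm(a-b)
def snap(n,k,crop=None,size=None):
    I,D=camera(n); np.savez(f'{k}.npz',I=I,D=D); J=I[:,:,::-1]
    cv2.imwrite(f'pics/{k}.png',J); return I,D
E
python3 - <<'E'
from h import *
for n in ('top','side'):
    I,D=snap(n,n+'0'); P=cloud(n,D); print(n,camera_info(n),(D>0).mean())
    print(np.round(-cam(n)[1].T@cam(n)[2],3))
print(camera_info('wrist'))
o=arm.get_obs();print(o['position'],o['ee_rot'],o['t'],o['grip_width'],o['wrist_force'])
E
```

```text
pics
top {'intrinsics': array([[385.51983691,   0.        , 280.35630664],
       [  0.        , 385.51983691, 200.21226697],
       [  0.        ,   0.        ,   1.        ]]), 'rvec': array([ 2.13283628, -2.14372354,  0.15869793]), 'tvec': array([-2.52987085e-04,  6.39077449e-01,  7.67547778e-01])} 0.9959311224489796
[ 0.513 -0.008  0.857]
side {'intrinsics': array([[529.41633575,   0.        , 283.11844403],
       [  0.        , 529.41633575, 210.22580212],
       [  0.        ,   0.        ,   1.        ]]), 'rvec': array([ 2.2278536 , -0.37211642,  0.16046989]), 'tvec': array([-0.57600239,  0.19450929,  1.18332365])} 0.996062925170068
[ 0.302 -0.941  0.891]
{'intrinsics': array([[325.1922621 ,   0.        , 280.30997757],
       [  0.        , 325.1922621 , 202.51373236],
       [  0.        ,   0.        ,   1.        ]]), 'T_tool_cam': array([[ 2.64658936e-04, -9.62014983e-01, -2.72996525e-01,
         6.95702915e-02],
       [ 9.99999953e-01,  2.97316653e-04, -7.82579603e-05,
         7.31520582e-04],
       [ 1.56451743e-04, -2.72996491e-01,  9.62015016e-01,
        -1.43769152e-01],
       [ 0.00000000e+00,  0.00000000e+00,  0.00000000e+00,
         1.00000000e+00]])}
[0.20357886 0.61691816 0.23074051] [[-9.49596095e-01  3.13475831e-01 -3.99710673e-04]
 [ 3.13476080e-01  9.49595557e-01 -1.01231180e-03]
 [ 6.22281954e-05 -1.08658707e-03 -9.99999408e-01]] 0.1 0.08562063920399908 [ 0.45358755 -0.7630071   0.14886786]
```

View pics/top0.png

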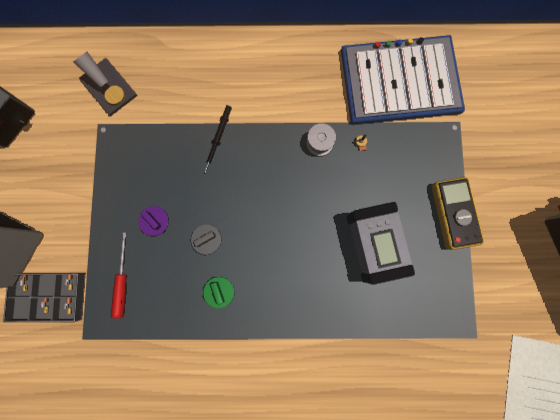

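View pics/side0.png

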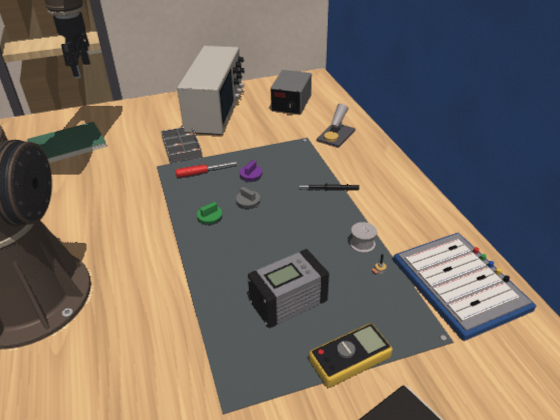

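The top view has three cap candidates: grey at (205,240), purple at (153,221) and green at (218,292). The grey one matches the description. The side view shows the same three at (248,198), (251,172) and (209,213). The logger is on the right with its display up, at top (383,243) and side (288,287), so it has to roll towards +y.

Run:
```python
from h import *
PT={}
for n,roi in (('top',(180,215,235,270)),('side',(230,180,266,214))):
    z=np.load(n+'0.npz'); I,D=z['I'],z['D']; P=cloud(n,D)
    # logger by height
    x0,y0,x1,y1=roi
    hsv=cv2.cvtColor(I,cv2.COLOR_RGB2HSV)
    m=(P[...,2]>0.085)&(P[...,2]<0.115)&(P[...,0]>0.35)&(P[...,0]<0.75)&(abs(P[...,1])<0.4)
    c=max(cv2.findContours(m.astype(np.uint8),0,1)[0],key=cv2.contourArea)
    Q=P[m]; print(n,'logger top z',np.percentile(Q[:,2],[5,50,95]).round(4),Q.shape)
    r=cv2.minAreaRect((Q[:,:2]*1000).astype(np.float32)); print('  rect mm',r)
    # cap
    sub=np.zeros(D.shape,bool); sub[y0:y1,x0:x1]=1
    for nm,lo,hi in (('flange',.014,.03),('bartop',.036,.06)):
        k=sub&(P[...,2]>lo)&(P[...,2]<hi); q=P[k]
        rr=cv2.minAreaRect((q[:,:2]*1000).astype(np.float32))
        print('  cap',nm,len(q),q.mean(0).round(4),np.median(q[:,2]).round(4),rr)
        vv,uu=np.nonzero(k); PT[n,nm]=(uu.mean(),vv.mean()); print('   px',PT[n,nm])
    print('  mat z',np.median(P[300:320,300:320,2] if n=='top' else P[230:240,200:210,2]))
print(two('top',PT['top','bartop'],'side',PT['side','bartop']))
I=np.load('top0.npz')['I'];J=np.load('side0.npz')['I']
a=cv2.resize(I[200:310,130:240],(400,400),interpolation=2); b=cv2.resize(J[150:230,190:270],(400,400),interpolation=2)
cv2.imwrite('pics/crop0.png',np.hstack([a,b])[:,:,::-1])
```

```text
top logger top z [0.0878 0.0905 0.0931] (3356, 3)
  rect mm ((547.6331787109375, -206.85714721679688), (150.5651397705078, 89.11790466308594), 12.059908866882324)
  cap flange 558 [0.5584 0.1576 0.0209] 0.0209 ((558.6790161132812, 158.95816040039062), (63.384300231933594, 62.68547439575195), 89.57832336425781)
   px (np.float64(206.1236559139785), np.float64(239.54301075268816))
  cap bartop 151 [0.559  0.1578 0.0439] 0.044 ((559.3203125, 158.6702880859375), (14.398193359375, 45.24838638305664), 28.812231063842773)
   px (np.float64(203.86092715231788), np.float64(238.66887417218544))
  mat z 0.0016652228673551379
side logger top z [0.0881 0.0918 0.0947] (2303, 3)
  rect mm ((549.469970703125, -209.53517150878906), (150.01913452148438, 92.02477264404297), 11.213767051696777)
  cap flange 218 [0.5582 0.1477 0.0225] 0.0225 ((560.90771484375, 152.10943603515625), (62.42329025268555, 64.93610382080078), 79.48546600341797)
   px (np.float64(247.6697247706422), np.float64(199.61467889908258))
  cap bartop 90 [0.5615 0.1528 0.0435] 0.044 ((562.1456909179688, 155.0325164794922), (15.929543495178223, 47.16660690307617), 26.245771408081055)
   px (np.float64(247.93333333333334), np.float64(191.9777777777778))
  mat z 0.003004136466544691
(array([0.56097754, 0.15830873, 0.03952724]), np.float64(0.00364897539560411))
```

View pics/crop0.png

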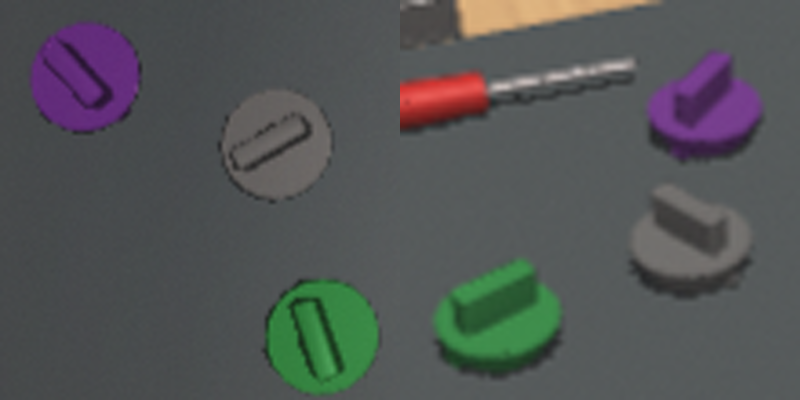

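Both views put the logger centre near (0.548, −0.208), with its top at about 0.092 and x yaw near +12°. The crop confirms the cap is the grey one: it sits at about (0.560, 0.158), its bar top is 0.044 high, and the bar lies at about 119°. The green and purple ones are look-alikes. I'll move the arm behind the logger's −y side with the fingers aligned to its x.

>>> step_arm(plan=[0.2, 1, -1, 0, -0.11, 0.2, 1, -1, 0, -0.11, 0.2, 1, -1, 0, -0.11, 0.2, 1, -1, 0, -0.11], newtons=40)

```text
t: 0.43
position: [0.306, 0.5138, 0.2309]
ee_rot: [[-0.782, 0.623, 0.0], [0.623, 0.782, -0.002], [-0.001, -0.001, -1.0]]
wrist_force: [0.8, 0.4, -0.2]
grip_width: 0.0513
grasp_force: 0.0
```

>>> step_arm(plan=[0.2, 1, -1, 0, -0.11, 0.2, 1, -1, 0, -0.11, 0.2, 1, -1, 0, -0.11, 0.2, 1, -1, 0, -0.11])

```text
t: 0.77
position: [0.4064, 0.4139, 0.2311]
ee_rot: [[-0.525, 0.851, 0.0], [0.851, 0.525, -0.001], [-0.001, -0.0, -1.0]]
wrist_force: [0.6, 0.5, 0.2]
grip_width: 0.0515
grasp_force: 0.0
```

>>> step_arm(plan=[0.2, 1, -1, 0, -0.11, 0.2, 1, -1, 0, -0.11, 0.2, 1, -1, 0, -0.11, 0.2, 1, -1, 0, -0.11])

```text
t: 1.1
position: [0.5066, 0.3138, 0.2311]
ee_rot: [[-0.205, 0.979, 0.001], [0.979, 0.205, -0.001], [-0.001, 0.0, -1.0]]
wrist_force: [-0.1, 0.4, 0.5]
grip_width: 0.051
grasp_force: 0.0
```

>>> step_arm(plan=[0.2, 0.6, -1, 0, 0, 0.2, 0.6, -1, 0, 0, 0.2, 0.6, -1, 0, 0])

```text
t: 1.35
position: [0.5647, 0.2149, 0.231]
ee_rot: [[-0.214, 0.977, -0.0], [0.977, 0.214, -0.0], [-0.0, -0.0, -1.0]]
wrist_force: [-0.2, 0.1, 0.8]
grip_width: 0.0513
grasp_force: 0.0
```

>>> step_arm(plan=[0.2, 0, -1, 0, 0, 0.2, 0, -1, 0, 0, 0.2, 0, -1, 0, 0])

```text
t: 1.6
position: [0.5632, 0.113, 0.2308]
ee_rot: [[-0.212, 0.977, -0.001], [0.977, 0.212, -0.001], [-0.001, -0.001, -1.0]]
wrist_force: [0.2, -0.1, -0.4]
grip_width: 0.0513
grasp_force: 0.0
```

>>> step_arm(plan=[0.2, 0, -1, 0, 0, 0.2, 0, -1, 0, 0, 0.2, 0, -1, 0, 0])

```text
t: 1.85
position: [0.5632, 0.0133, 0.2311]
ee_rot: [[-0.212, 0.977, -0.001], [0.977, 0.212, -0.001], [-0.001, -0.001, -1.0]]
wrist_force: [0.1, -0.4, -0.4]
grip_width: 0.0514
grasp_force: 0.0
```

>>> step_arm(plan=[0.2, 0, -1, 0, 0, 0.2, 0, -1, 0, 0, 0.2, 0, -1, 0, 0])

```text
t: 2.1
position: [0.5633, -0.0868, 0.2311]
ee_rot: [[-0.212, 0.977, -0.0], [0.977, 0.212, -0.001], [-0.001, -0.0, -1.0]]
wrist_force: [0.2, -1.1, 0.3]
grip_width: 0.0512
grasp_force: 0.0
```

>>> step_arm(plan=[0.2, 0, -1, 0, 0, 0.2, 0, -1, 0, 0, 0.2, 0, -1, 0, 0])

```text
t: 2.35
position: [0.5634, -0.1871, 0.2311]
ee_rot: [[-0.212, 0.977, 0.0], [0.977, 0.212, -0.001], [-0.001, -0.0, -1.0]]
wrist_force: [-0.5, 0.4, -0.1]
grip_width: 0.051
grasp_force: 0.0
```

>>> step_arm(plan=[0.2, 0, -1, 0, 0, 0.2, 0, -1, 0, 0, 0.2, 0, -1, 0, 0, 0.2, 0, -1, 0, 0])

```text
t: 2.68
position: [0.5633, -0.2866, 0.2308]
ee_rot: [[-0.21, 0.978, -0.0], [0.978, 0.21, -0.001], [-0.001, -0.0, -1.0]]
wrist_force: [-1.1, -0.2, -0.2]
grip_width: 0.0512
grasp_force: 0.0
```

>>> step_arm(plan=[0.2, 0, 0, -1, 0, 0.2, 0, 0, -1, 0, 0.2, 0, 0, -1, 0])

```text
t: 2.93
position: [0.5614, -0.2809, 0.1267]
ee_rot: [[-0.213, 0.977, -0.005], [0.977, 0.213, 0.003], [0.004, -0.004, -1.0]]
wrist_force: [-1.1, 1.4, 0.0]
grip_width: 0.0513
grasp_force: 0.0
```

>>> step_arm(plan=[0.2, 0, 0, -0.3, 0, 0.2, 0, 0, -0.55, 0, 0.2, -0.02, 0.1, -0.55, 0, 0.2, -0.04, 0.2, -0.55, 0])

```text
t: 3.27
position: [0.5587, -0.2613, 0.0753]
ee_rot: [[-0.213, 0.977, -0.003], [0.977, 0.213, 0.001], [0.002, -0.002, -1.0]]
wrist_force: [0.5, -15.7, 7.4]
grip_width: 0.0516
grasp_force: 7.9
```

>>> step_arm(plan=[0.2, -0.005, 0.025, 0, 0, 0.2, -0.01, 0.05, 0, 0, 0.2, -0.016, 0.075, 0, 0, 0.2, -0.021, 0.1, 0, 0, 0.2, -0.026, 0.125, 0, 0, 0.2, -0.03, 0.15, 0, 0, 0.2, -0.037, 0.175, 0, 0, 0.2, -0.042, 0.2, 0, 0])

```text
t: 3.93
position: [0.5599, -0.2461, 0.0805]
ee_rot: [[-0.214, 0.977, 0.01], [0.977, 0.214, -0.006], [-0.008, 0.008, -1.0]]
wrist_force: [3.5, -19.8, 22.2]
grip_width: 0.0517
grasp_force: 12.6
```

```bash
cat >> h.py <<'E'
def logger_planes(n,k,tip=None):
    I,D=snap(n,k); P=cloud(n,D)
    c=np.array([0.54,-0.12]); ax=np.array([.978,.21]); nn=np.array([-.21,.978])
    s=(P[...,:2]-c)@ax; w=(P[...,:2]-c)@nn
    m=(abs(s+0.0)<.1)&(w>-.16)&(w<.2)&(P[...,2]>.012)&(P[...,2]<.14)&(D>0)
    return I,D,P,s,w,m
E
python3 - <<'E'
from h import *
I,D,P,s,w,m=logger_planes('top','t1')
# profile: z max vs w along logger mid strip
for a in np.arange(-.15,.15,.01):
    q=m&(abs(s)<.07)&(w>a)&(w<a+.01)
    if q.sum()>5: print(round(a,3),q.sum(),np.percentile(P[q][:,2],[10,50,90]).round(3))
E
```

```text
-0.13 80 [0.133 0.137 0.139]
-0.12 226 [0.101 0.106 0.137]
-0.11 369 [0.101 0.103 0.105]
-0.1 367 [0.1   0.101 0.103]
-0.09 371 [0.098 0.1   0.102]
-0.08 363 [0.096 0.098 0.1  ]
-0.07 364 [0.094 0.096 0.098]
-0.06 366 [0.092 0.094 0.096]
-0.05 363 [0.09  0.092 0.094]
-0.04 372 [0.087 0.09  0.092]
-0.03 112 [0.073 0.088 0.09 ]
```

View pics/t1.png

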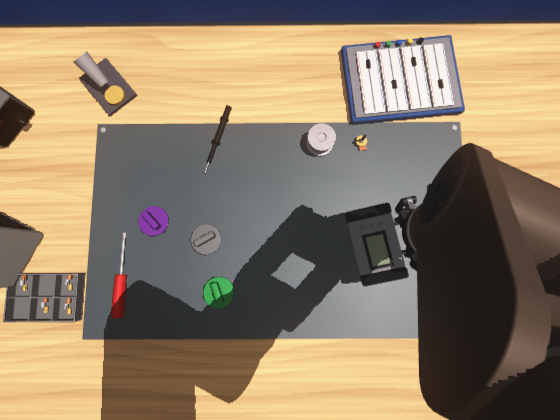

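The top view shows the logger tipped about 11° about its far lower edge, at (377,245), and it hasn't slid. The pads grip the face, so the push has to rise along the arc as the logger turns.

>>> step_arm(plan=[0.2, -0.004, 0.02, 0.06, 0, 0.2, -0.008, 0.04, 0.08, 0, 0.2, -0.013, 0.06, 0.1, 0, 0.2, -0.019, 0.088, 0.125, 0, 0.2, -0.023, 0.108, 0.14, 0, 0.2, -0.028, 0.132, 0.155, 0, 0.2, -0.034, 0.156, 0.17, 0, 0.2, -0.039, 0.18, 0.185, 0])

```text
t: 4.65
position: [0.5529, -0.225, 0.0964]
ee_rot: [[-0.214, 0.977, 0.003], [0.977, 0.214, -0.001], [-0.002, 0.003, -1.0]]
wrist_force: [3.8, -3.3, 5.0]
grip_width: 0.0509
grasp_force: 2.5
```

>>> step_arm(plan=[0.2, -0.007, 0.034, 0.018, 0, 0.2, -0.015, 0.068, 0.035, 0, 0.2, -0.022, 0.103, 0.052, 0, 0.2, -0.029, 0.137, 0.07, 0, 0.2, -0.037, 0.171, 0.085, 0, 0.2, -0.044, 0.205, 0.1, 0, 0.2, -0.051, 0.24, 0.113, 0, 0.2, -0.059, 0.274, 0.125, 0])

```text
t: 5.32
position: [0.5451, -0.1968, 0.1072]
ee_rot: [[-0.214, 0.977, -0.001], [0.977, 0.214, 0.0], [0.001, -0.001, -1.0]]
wrist_force: [0.4, 0.6, -0.4]
grip_width: 0.0516
grasp_force: 0.1
```

>>> step_arm(plan=[0.2, -0.004, 0.02, 0.005, 0, 0.2, -0.008, 0.039, 0.01, 0, 0.2, -0.013, 0.059, 0.015, 0, 0.2, -0.017, 0.078, 0.02, 0])

```text
t: 5.65
position: [0.5439, -0.1894, 0.1093]
ee_rot: [[-0.214, 0.977, -0.0], [0.977, 0.214, 0.0], [0.0, -0.0, -1.0]]
wrist_force: [-0.9, -0.2, 0.4]
grip_width: 0.0515
grasp_force: 0.0
```

Run:
```python
from h import *
I,D,P,s,w,m=logger_planes('top','t2')
for a in np.arange(-.15,.15,.01):
    q=m&(abs(s)<.07)&(w>a)&(w<a+.01)
    if q.sum()>5: print(round(a,3),q.sum(),np.percentile(P[q][:,2],[10,50,90]).round(3))
mm=m&(P[...,2]>.086)&(P[...,2]<.1)&(w>-.05); print(cv2.minAreaRect((P[mm][:,:2]*1000).astype(np.float32)))
```

```text
-0.08 24 [0.092 0.098 0.101]
-0.07 87 [0.103 0.107 0.111]
-0.06 223 [0.113 0.117 0.12 ]
-0.05 342 [0.121 0.124 0.126]
-0.04 440 [0.113 0.117 0.121]
-0.03 429 [0.104 0.108 0.112]
-0.02 410 [0.094 0.099 0.103]
-0.01 396 [0.085 0.089 0.093]
0.0 386 [0.074 0.079 0.084]
0.01 271 [0.067 0.07  0.074]
((531.6163330078125, -132.19468688964844), (149.61683654785156, 21.783447265625), 12.09381103515625)
```

It's almost at the balance point, around 43–45°. I'll nudge it on slowly.

>>> step_arm(plan=[0.2, -0.004, 0.02, 0.002, 0, 0.2, -0.008, 0.039, 0.004, 0, 0.2, -0.013, 0.059, 0.006, 0, 0.2, -0.017, 0.078, 0.008, 0, 0.2, -0.021, 0.098, 0.01, 0, 0.2, -0.025, 0.117, 0.01, 0])

```text
t: 6.2
position: [0.5414, -0.1777, 0.1103]
ee_rot: [[-0.214, 0.977, -0.0], [0.977, 0.214, 0.0], [0.0, -0.0, -1.0]]
wrist_force: [-0.3, 0.2, 0.1]
grip_width: 0.0511
grasp_force: 0.0
```

>>> step_arm(plan=[0.2, 0, 0, 0, 0, 0.2, 0, 0, 0, 0, 0.2, 0, 0, 0, 0])

```text
t: 6.45
position: [0.5416, -0.1779, 0.1103]
ee_rot: [[-0.214, 0.977, 0.0], [0.977, 0.214, -0.0], [-0.0, 0.0, -1.0]]
wrist_force: [-0.8, -0.2, 0.5]
grip_width: 0.0512
grasp_force: 0.0
```

Run:
```python
from h import *
I,D,P,s,w,m=logger_planes('top','t3')
for a in np.arange(-.15,.15,.01):
    q=m&(abs(s)<.07)&(w>a)&(w<a+.01)
    if q.sum()>5: print(round(a,3),q.sum(),np.percentile(P[q][:,2],[10,50,90]).round(3))
mm=m&(P[...,2]>.086)&(P[...,2]<.1)&(w>-.05); print(cv2.minAreaRect((P[mm][:,:2]*1000).astype(np.float32)))
```

```text
-0.05 22 [0.089 0.127 0.135]
-0.04 279 [0.088 0.09  0.092]
-0.03 339 [0.088 0.09  0.092]
-0.02 348 [0.088 0.09  0.092]
-0.01 351 [0.088 0.09  0.092]
0.0 347 [0.089 0.09  0.092]
0.01 350 [0.088 0.09  0.092]
0.02 346 [0.089 0.09  0.092]
0.03 349 [0.088 0.09  0.092]
0.04 420 [0.034 0.087 0.091]
((528.8035888671875, -119.38732147216797), (149.86367797851562, 89.6331787109375), 11.896533012390137)
```

The first quarter roll is done: centre (0.529, −0.119), yaw 12°. I'll repeat it for the second.

>>> step_arm(plan=[0.2, 0.012, -0.06, 0, 0, 0.2, 0.012, -0.06, -0.15, 0, 0.2, 0.012, -0.06, -0.32, 0, 0.2, 0.004, -0.02, -0.32, 0, 0.2, -0.004, 0.02, -0.32, 0, 0.2, -0.01, 0.05, -0.32, 0, 0.2, -0.015, 0.07, -0.32, 0])

```text
t: 7.08
position: [0.5409, -0.1713, 0.0795]
ee_rot: [[-0.214, 0.977, 0.002], [0.977, 0.214, -0.001], [-0.002, 0.002, -1.0]]
wrist_force: [-0.6, -10.6, 6.4]
grip_width: 0.0515
grasp_force: 5.1
```

>>> step_arm(plan=[0.2, -0.008, 0.036, 0.036, 0, 0.2, -0.016, 0.072, 0.072, 0, 0.2, -0.024, 0.11, 0.106, 0, 0.2, -0.032, 0.149, 0.139, 0, 0.2, -0.041, 0.19, 0.17, 0, 0.2, -0.05, 0.231, 0.199, 0, 0.2, -0.059, 0.274, 0.225, 0, 0.2, -0.068, 0.317, 0.25, 0])

```text
t: 7.75
position: [0.5333, -0.1386, 0.1037]
ee_rot: [[-0.214, 0.977, 0.0], [0.977, 0.214, -0.0], [-0.0, 0.0, -1.0]]
wrist_force: [3.0, -1.2, 2.0]
grip_width: 0.051
grasp_force: 1.1
```

>>> step_arm(plan=[0.2, -0.01, 0.045, 0.023, 0, 0.2, -0.02, 0.09, 0.045, 0, 0.2, -0.029, 0.137, 0.064, 0, 0.2, -0.037, 0.173, 0.076, 0, 0.2, -0.044, 0.205, 0.086, 0, 0.2, -0.05, 0.235, 0.095, 0, 0.2, -0.057, 0.265, 0.1, 0, 0.2, -0.063, 0.295, 0.105, 0])

```text
t: 8.42
position: [0.5267, -0.1094, 0.1138]
ee_rot: [[-0.214, 0.977, -0.0], [0.977, 0.214, 0.0], [0.0, -0.0, -1.0]]
wrist_force: [-0.1, -1.4, 1.9]
grip_width: 0.0509
grasp_force: 0.9
```

>>> step_arm(plan=[0.2, -0.004, 0.02, 0.003, 0, 0.2, -0.008, 0.039, 0.005, 0, 0.2, -0.013, 0.059, 0.007, 0, 0.2, -0.017, 0.078, 0.008, 0, 0.2, -0.021, 0.098, 0.01, 0, 0.2, -0.025, 0.117, 0.01, 0, 0.2, -0.025, 0.117, 0.01, 0, 0.2, -0.025, 0.117, 0.01, 0])

```text
t: 9.08
position: [0.5243, -0.0978, 0.1147]
ee_rot: [[-0.214, 0.977, -0.0], [0.977, 0.214, 0.0], [0.0, -0.0, -1.0]]
wrist_force: [-0.2, -0.0, -0.9]
grip_width: 0.0512
grasp_force: 0.0
```

Run:
```python
from h import *
I,D,P,s,w,m=logger_planes('top','t4')
for a in np.arange(-.05,.2,.01):
    q=m&(abs(s)<.07)&(w>a)&(w<a+.01)
    if q.sum()>5: print(round(a,3),q.sum(),np.percentile(P[q][:,2],[10,50,90]).round(3))
```

```text
0.07 37 [0.094 0.097 0.1  ]
0.08 93 [0.083 0.087 0.092]
0.09 144 [0.074 0.078 0.083]
0.1 115 [0.068 0.071 0.073]
```

>>> step_arm(plan=[0.2, -0.004, 0.02, 0.001, 0, 0.2, -0.008, 0.039, 0.002, 0, 0.2, -0.013, 0.059, 0.003, 0, 0.2, -0.017, 0.078, 0.004, 0, 0.2, -0.017, 0.078, 0.004, 0, 0.2, -0.017, 0.078, 0.004, 0])

```text
t: 9.63
position: [0.5227, -0.09, 0.1152]
ee_rot: [[-0.214, 0.977, -0.0], [0.977, 0.214, -0.0], [-0.0, -0.0, -1.0]]
wrist_force: [-0.2, -0.3, -0.8]
grip_width: 0.0512
grasp_force: 0.0
```

Run:
```python
from h import *
I,D,P,s,w,m=logger_planes('top','t5')
for a in np.arange(-.05,.2,.02):
    q=m&(abs(s)<.07)&(w>a)&(w<a+.01)
    if q.sum()>5: print(round(a,3),q.sum(),np.percentile(P[q][:,2],[10,50,90]).round(3))
```

```text
0.09 62 [0.109 0.111 0.113]
0.11 167 [0.066 0.079 0.094]
0.13 16 [0.029 0.032 0.036]
```

>>> step_arm(plan=[0.2, 0, 0, 0, 0, 0.2, 0, 0, 0, 0, 0.2, 0, 0, 0, 0])

```text
t: 9.93
position: [0.5227, -0.0902, 0.1152]
ee_rot: [[-0.214, 0.977, -0.0], [0.977, 0.214, -0.0], [-0.0, -0.0, -1.0]]
wrist_force: [-0.1, 1.0, -0.2]
grip_width: 0.051
grasp_force: 0.0
```

>>> step_arm(plan=[0.5, 0.02, -0.1, 0.5, 0, 0.5, 0.02, -0.1, 1, 0, 0.5, 0.02, -0.1, 1, 0, 0.5, 0.02, -0.1, 1, 0])

```text
t: 10.27
position: [0.5271, -0.101, 0.2196]
ee_rot: [[-0.213, 0.977, 0.007], [0.977, 0.213, -0.002], [-0.003, 0.006, -1.0]]
wrist_force: [1.0, -0.3, 0.4]
grip_width: 0.0641
grasp_force: 0.0
```

Run:
```python
from h import *
for n in ('top','side'):
    I,D,P,s,w,m=logger_planes(n,n+'6')
    mm=m&(P[...,2]>.08)&(P[...,2]<.1)&(w>.0); print(n,mm.sum(),np.percentile(P[mm][:,2],[10,50,90]),cv2.minAreaRect((P[mm][:,:2]*1000).astype(np.float32)))
```

```text
top 1627 [0.08632043 0.08968628 0.09226594] ((509.1226806640625, -27.29583740234375), (151.37734985351562, 80.23613739013672), 12.008589744567871)
side 1660 [0.08302488 0.09038035 0.09361958] ((512.6624755859375, -34.019142150878906), (153.29661560058594, 93.92115020751953), 12.016876220703125)
```

View pics/side6.png

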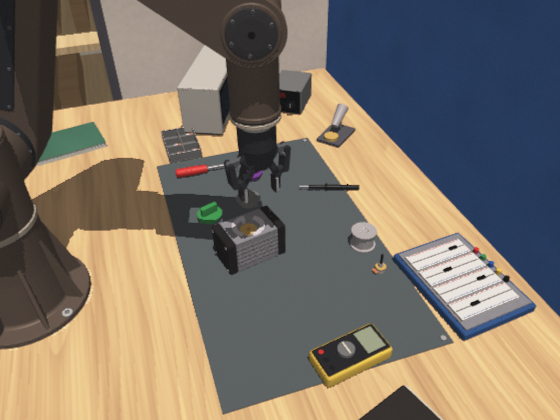

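The side view shows the mouth facing up with its brass disc, at (249,233). The logger is upright and at rest at yaw 12°. Next I'll go above the cap and check with the wrist camera.

>>> step_arm(plan=[1, 0.11, 1, 0, 0.05, 1, 0.11, 1, 0, 0.05, 1, 0.11, 1, 0, 0.05])

```text
t: 10.62
position: [0.5349, 0.003, 0.2139]
ee_rot: [[-0.366, 0.931, -0.002], [0.931, 0.366, 0.001], [0.002, -0.002, -1.0]]
wrist_force: [-0.6, -0.3, -0.5]
grip_width: 0.0856
grasp_force: 0.0
```

>>> step_arm(plan=[1, 0.11, 1, 0, 0.041, 1, 0.11, 1, 0, 0.041, 1, 0.11, 1, 0, 0.041])

```text
t: 10.87
position: [0.5461, 0.1037, 0.2138]
ee_rot: [[-0.482, 0.876, -0.002], [0.876, 0.482, 0.001], [0.001, -0.001, -1.0]]
wrist_force: [-0.7, -0.1, -0.0]
grip_width: 0.0853
grasp_force: 0.0
```

>>> step_arm(plan=[1, 0.11, 0.59, -0.8, 0, 1, 0.11, 0.59, -0.8, 0, 1, 0.11, 0.59, -0.8, 0, 1, 0.11, 0.59, -0.8, 0])

```text
t: 11.2
position: [0.5551, 0.1601, 0.1308]
ee_rot: [[-0.482, 0.876, -0.007], [0.876, 0.482, -0.001], [0.002, -0.007, -1.0]]
wrist_force: [-1.0, -0.0, 0.8]
grip_width: 0.0855
grasp_force: 0.0
```

```bash
cat >> h.py <<'E'
def wrist_ray(u,v,o):
    i=camera_info('wrist'); K=np.array(i['intrinsics']); T=np.array(i['T_tool_cam'])
    u=np.atleast_1d(u).astype(float); v=np.atleast_1d(v).astype(float)
    a=(u-K[0,2])/K[0,0]; b=(v-K[1,2])/K[1,1]; r=np.hypot(a,b)+1e-12
    d=np.stack([a/r*np.sin(r),b/r*np.sin(r),np.cos(r)],-1)
    R=np.array(o['ee_rot']); p=np.array(o['position'])
    return p+R@T[:3,3], d@T[:3,:3].T@R.T
def wrist_onz(u,v,z,o):
    c,d=wrist_ray(u,v,o); return c+d*((z-c[2])/d[:,2])[:,None]
def wrist_pix_of(P,o):
    i=camera_info('wrist'); K=np.array(i['intrinsics']); T=np.array(i['T_tool_cam'])
    R=np.array(o['ee_rot']); q=(np.atleast_2d(P)-o['position'])@R; q=(q-T[:3,3])@T[:3,:3]
    r=np.hypot(q[:,0],q[:,1]); th=np.arctan2(r,q[:,2]); return np.stack([K[0,2]+K[0,0]*th*q[:,0]/r,K[1,2]+K[1,1]*th*q[:,1]/r],-1)
E
python3 - <<'E'
from h import *
o=arm.get_obs(); I,D=snap('wrist','w7'); print(o['position'],np.round(o['ee_rot'],3).tolist())
print(wrist_pix_of([[.56,.158,.046],[.56,.158,.022]],o))
J,_=snap('top','top7'); 
a=cv2.resize(I,(400,300)); b=cv2.resize(J[180:300,220:380],(400,300),interpolation=2)
cv2.imwrite('pics/c7.png',np.hstack([a,b])[:,:,::-1])
E
```

```text
[0.55507013 0.16013506 0.13080309] [[-0.482, 0.876, -0.007], [0.876, 0.482, -0.001], [0.002, -0.007, -1.0]]
[[285.14696527 214.90958694]
 [284.92430563 205.79257528]]
```

View pics/c7.png

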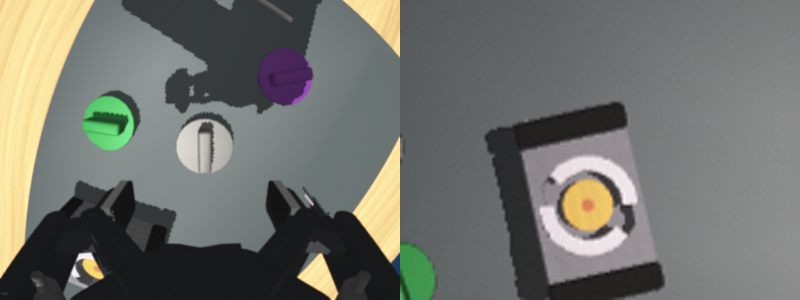

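The left half (wrist view) has the grey cap below the gripper with its bar square to the closing line, at full-frame pixel (287,210), as predicted. In the right half (top crop) the mouth is up with its disc near full-frame (295,262), and the notch gaps lie upper-left and lower-right.

Run:
```python
from h import *
o=arm.get_obs(); I,D=snap('wrist','w8'); print(np.round(o['position'],4),np.degrees(np.arctan2(o['ee_rot'][1][1],o['ee_rot'][0][1])))
hsv=cv2.cvtColor(I,cv2.COLOR_RGB2HSV); m=((hsv[...,1]<45)&(hsv[...,2]>125)).astype(np.uint8)
m[:130]=0;m[260:]=0;m[:,:220]=0;m[:,350:]=0
cs=max(cv2.findContours(m,0,1)[0],key=cv2.contourArea); 
(e,ax,an)=cv2.fitEllipse(cv2.convexHull(cs)); print('flange px',e,ax, wrist_onz(e[0],e[1],.022,o), 'diam', [np.linalg.norm(np.ptp(wrist_onz([e[0]-ax[0]/2,e[0]+ax[0]/2],[e[1]]*2,.022,o),axis=0))])
# bar from depth heights
c,_=wrist_ray(0,0,o); v,u=np.mgrid[130:260,220:350]; 
i=camera_info('wrist');_,d=wrist_ray(u.ravel(),v.ravel(),o)
K=i['intrinsics'];r=np.hypot(u-K[0,2],v-K[1,2]).ravel()/K[0,0]; P=c+d*(D[130:260,220:350].ravel()/np.cos(r))[:,None]
q=P[(P[:,2]>.038)&(P[:,2]<.06)]; print('bar',len(q),q.mean(0).round(4),cv2.minAreaRect((q[:,:2]*1000).astype(np.float32)))
q=P[(P[:,2]>.014)&(P[:,2]<.03)]; print('flange z',np.median(q[:,2]))
# mouth in top view
I=np.load('top7.npz')['I']; hsv=cv2.cvtColor(I,cv2.COLOR_RGB2HSV); zr=.091
b=((hsv[...,0]>10)&(hsv[...,0]<30)&(hsv[...,1]>110)&(hsv[...,2]>120)).astype(np.uint8); b[:230]=0;b[295:]=0;b[:,:265]=0;b[:,330:]=0
vv,uu=np.nonzero(b); print('disc',len(uu),uu.mean(),vv.mean(),onz('top',uu.mean(),vv.mean(),.0815))
w=((hsv[...,1]<40)&(hsv[...,2]>190)).astype(np.uint8); w[:230]=0;w[295:]=0;w[:,:265]=0;w[:,330:]=0
vv,uu=np.nonzero(w); Q=np.array([onz('top',a,bb,zr) for a,bb in zip(uu,vv)]); h=cv2.minEnclosingCircle((Q[:,:2]*1000).astype(np.float32)); print('ring',len(uu),h)
ctr=np.array(h[0])/1000; an=np.degrees(np.arctan2(Q[:,1]-ctr[1],Q[:,0]-ctr[0]))%360
H=np.histogram(an,np.arange(0,361,10))[0]; print(H)
J=np.load('side6.npz')['I'];hs=cv2.cvtColor(J,cv2.COLOR_RGB2HSV)
b=((hs[...,0]>10)&(hs[...,0]<30)&(hs[...,1]>110)&(hs[...,2]>90)).astype(np.uint8); k=np.zeros_like(b);k[215:250,230:270]=1;vs,us=np.nonzero(b*k);print('side disc',len(us),us.mean(),vs.mean(),onz('side',us.mean(),vs.mean(),.0815))
```

```text
[0.5569 0.1585 0.1343] 28.766138007553767
flange px (186.3043975830078, 192.15065002441406) (129.80978393554688, 656.8375854492188) [[0.48501825 0.12616568 0.022     ]] diam [np.float64(0.11674361394091012)]
bar 1109 [0.5598 0.1603 0.0466] ((560.439697265625, 159.1847381591797), (14.04804801940918, 45.10495376586914), 29.798145294189453)
flange z 0.023147340875658146
disc 315 294.6190476190476 261.5809523809524 [ 0.51062368 -0.03144316  0.0815    ]
ring 490 ((510.7686767578125, -31.44999885559082), 38.815650939941406)
[16 16 17 17 16  4  0  0  0 14 17 17 17 19 19 19 18 15 20 18 18 17 17  4
  0  0  0 16 16 18 18 18 18 17 16 18]
side disc 129 247.8139534883721 228.58139534883722 [ 0.51147765 -0.03207867  0.0815    ]
```

Cap bar at (0.560, 0.159, top 0.046). Mouth centre at (0.511, −0.0315), agreed by both views, with the notch line at 72°. Grasping now.

>>> step_arm(plan=[0.2, 0.03, 0.01, -0.4, 0, 0.2, 0.03, 0.01, -0.7, 0, 0.2, 0.03, 0.01, -0.9, 0, 0.2, 0.03, 0.01, -0.98, 0, 0.2, 0.03, 0.01, -0.98, 0], newtons=40)

```text
t: 11.77
position: [0.5603, 0.1588, 0.0367]
ee_rot: [[-0.479, 0.878, -0.001], [0.878, 0.479, -0.0], [0.0, -0.001, -1.0]]
wrist_force: [-0.2, -0.2, 0.6]
grip_width: 0.0512
grasp_force: 0.0
```

>>> step_arm(plan=[0.2, 0, 0, -0.1, 0, 0.2, 0, 0, -0.1, 0, -1, 0, 0, -0.1, 0, -1, 0, 0, -0.1, 0, -1, 0, 0, -0.1, 0, -1, 0, 0, -0.1, 0, -1, 0, 0, -0.1, 0])

```text
t: 12.35
position: [0.5612, 0.16, 0.0281]
ee_rot: [[-0.481, 0.877, 0.001], [0.877, 0.481, 0.0], [-0.0, 0.001, -1.0]]
wrist_force: [-0.6, -0.8, 6.3]
grip_width: 0.0132
grasp_force: 39.4
```

>>> step_arm(plan=[-1, 0, 0, 0.3, 0, -1, 0, 0, 0.7, 0, -1, 0, 0, 1, 0, -1, 0, 0, 1, 0], newtons=60)

```text
t: 12.68
position: [0.5639, 0.1607, 0.1333]
ee_rot: [[-0.481, 0.877, 0.008], [0.877, 0.481, 0.002], [-0.002, 0.008, -1.0]]
wrist_force: [3.3, 0.1, -0.9]
grip_width: 0.0127
grasp_force: 59.6
```

>>> step_arm(plan=[-1, -0.05, -0.2, 0.4, -0.03, -1, -0.15, -0.55, 0.5, -0.07, -1, -0.25, -0.9, 0.5, -0.1, -1, -0.25, -0.95, 0.5, -0.13, -1, -0.25, -0.95, 0.5, -0.13])

```text
t: 13.1
position: [0.5354, 0.0631, 0.1778]
ee_rot: [[-0.085, 0.996, 0.001], [0.996, 0.085, -0.0], [-0.0, 0.001, -1.0]]
wrist_force: [0.9, -0.3, -0.2]
grip_width: 0.0125
grasp_force: 59.5
```

>>> step_arm(plan=[-1, -0.08, -0.35, 0, -0.04, -1, -0.15, -0.7, 0, -0.08, -1, -0.24, -0.95, 0, -0.12, -1, -0.24, -0.95, 0, -0.13, -1, -0.24, -0.95, 0, -0.13, -1, -0.24, -0.95, 0, -0.13])

```text
t: 13.6
position: [0.5122, -0.0295, 0.1772]
ee_rot: [[0.307, 0.952, 0.0], [0.952, -0.307, 0.0], [0.0, 0.0, -1.0]]
wrist_force: [0.5, -0.3, -0.5]
grip_width: 0.0122
grasp_force: 59.5
```

Run:
```python
from h import *
o=arm.get_obs(); I,D=snap('wrist','w9'); print(np.round(o['position'],4),np.degrees(np.arctan2(o['ee_rot'][1][1],o['ee_rot'][0][1])),np.round(o['ee_rot'],3).tolist(),o['grip_width'],o['wrist_force'])
S,DS=snap('side','side9'); P=cloud('side',DS)
# held cap heights in the side view near TCP
p=o['position']; q=P[(np.hypot(P[...,0]-p[0],P[...,1]-p[1])<.04)&(P[...,2]>.1)&(P[...,2]<p[2])&(DS>0)]
print(len(q),np.histogram(q[:,2]-p[2],np.arange(-.04,.001,.002)))
a=cv2.resize(I,(400,300)); b=cv2.resize(S[150:270,180:340],(400,300),interpolation=2)
cv2.imwrite('pics/c9.png',np.hstack([a,b])[:,:,::-1])
```

```text
[ 0.5122 -0.0295  0.1772] -17.857793116966498 [[0.307, 0.952, 0.0], [0.952, -0.307, 0.0], [0.0, 0.0, -1.0]] 0.012200776072405462 [ 0.45265642 -0.27024449 -0.4518094 ]
353 (array([  0,   0,   0,   0,   0,   0,   1,   4,   6,  16,  13,   7,   2,
         2,  10,  39, 116, 106,  26,   5]), array([-4.00000000e-02, -3.80000000e-02, -3.60000000e-02, -3.40000000e-02,
       -3.20000000e-02, -3.00000000e-02, -2.80000000e-02, -2.60000000e-02,
       -2.40000000e-02, -2.20000000e-02, -2.00000000e-02, -1.80000000e-02,
       -1.60000000e-02, -1.40000000e-02, -1.20000000e-02, -1.00000000e-02,
       -8.00000000e-03, -6.00000000e-03, -4.00000000e-03, -2.00000000e-03,
        3.46944695e-17]))
```

View pics/c9.png

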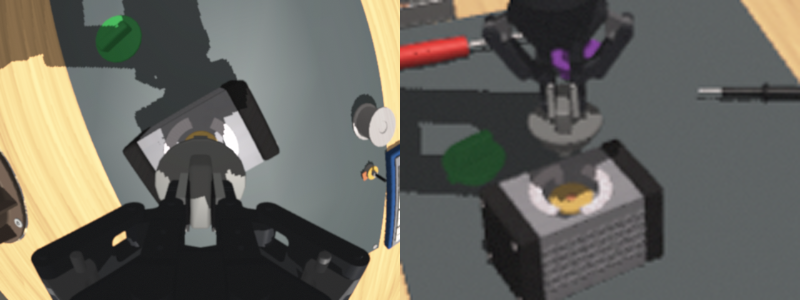

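The right half (side crop) shows the held cap level above the mouth, and the left (wrist view) shows the flange centred between the fingers. The notch angle is matched, with the bar at 72°. Lowering.

>>> step_arm(plan=[-1, -0.007, -0.015, -0.3, 0, -1, -0.007, -0.015, -0.5, 0, -1, -0.007, -0.015, -0.57, 0, -1, -0.007, -0.015, -0.59, 0, -1, -0.007, -0.015, -0.59, 0])

```text
t: 14.12
position: [0.5111, -0.0311, 0.1181]
ee_rot: [[0.309, 0.951, -0.001], [0.951, -0.309, 0.0], [-0.0, -0.001, -1.0]]
wrist_force: [0.4, 0.5, -0.6]
grip_width: 0.0125
grasp_force: 59.5
```

>>> step_arm(plan=[-1, 0, 0, -0.02, 0, -1, 0, 0, -0.04, 0, -1, 0, 0, -0.06, 0, -1, 0, 0, -0.06, 0])

```text
t: 14.45
position: [0.5112, -0.0317, 0.1124]
ee_rot: [[0.31, 0.951, 0.001], [0.951, -0.31, -0.0], [0.0, 0.001, -1.0]]
wrist_force: [0.6, 0.2, -0.5]
grip_width: 0.0127
grasp_force: 59.5
```

>>> step_arm(plan=[-1, 0, 0, -0.02, 0, -1, 0, 0, -0.04, 0, -1, 0, 0, -0.06, 0, -1, 0, 0, -0.06, 0])

```text
t: 14.78
position: [0.5109, -0.0317, 0.1059]
ee_rot: [[0.311, 0.951, -0.0], [0.951, -0.311, 0.0], [-0.0, -0.0, -1.0]]
wrist_force: [-0.8, -0.9, 0.5]
grip_width: 0.0128
grasp_force: 59.6
```

>>> step_arm(plan=[-1, 0, 0, -0.01, 0, -1, 0, 0, -0.02, 0, -1, 0, 0, -0.03, 0, -1, 0, 0, -0.03, 0, -1, 0, 0, -0.03, 0])

```text
t: 15.2
position: [0.511, -0.0317, 0.1032]
ee_rot: [[0.31, 0.951, -0.0], [0.951, -0.31, -0.0], [-0.0, -0.0, -1.0]]
wrist_force: [-0.7, -0.6, 3.3]
grip_width: 0.0126
grasp_force: 60.0
```

>>> step_arm(plan=[-1, 0, 0, -0.01, 0, -1, 0, 0, -0.02, 0, -1, 0, 0, -0.025, 0, -1, 0, 0, -0.025, 0])

```text
t: 15.53
position: [0.5111, -0.0317, 0.1021]
ee_rot: [[0.31, 0.951, 0.001], [0.951, -0.31, -0.0], [0.0, 0.001, -1.0]]
wrist_force: [-10.1, 1.5, 36.4]
grip_width: 0.0127
grasp_force: 64.6
```

>>> step_arm(plan=[-1, 0, 0, 0, -0.015, -1, 0, 0, 0, -0.03, -1, 0, 0, 0, -0.045, -1, 0, 0, 0, -0.06, -1, 0, 0, 0, -0.075, -1, 0, 0, 0, -0.09, -1, 0, 0, 0, -0.1, -1, 0, 0, 0, -0.1])

```text
t: 16.2
position: [0.5127, -0.0319, 0.1021]
ee_rot: [[0.591, 0.807, 0.004], [0.807, -0.591, -0.001], [0.002, 0.003, -1.0]]
wrist_force: [-1.0, 0.1, 26.4]
grip_width: 0.0127
grasp_force: 63.2
```

The flange is seated and turning freely. I'll ease the press slightly and keep twisting.

>>> step_arm(plan=[-1, 0, 0, 0.01, -0.015, -1, 0, 0, 0.01, -0.03, -1, 0, 0, 0.01, -0.045, -1, 0, 0, 0.01, -0.06, -1, 0, 0, 0.01, -0.075, -1, 0, 0, 0.01, -0.09, -1, 0, 0, 0.01, -0.1, -1, 0, 0, 0.01, -0.1])

```text
t: 16.87
position: [0.5118, -0.0318, 0.1021]
ee_rot: [[0.811, 0.585, 0.002], [0.585, -0.811, -0.0], [0.001, 0.001, -1.0]]
wrist_force: [0.6, -0.5, 8.6]
grip_width: 0.0124
grasp_force: 60.9
```

>>> step_arm(plan=[-1, 0, 0, 0, -0.015, -1, 0, 0, 0, -0.03, -1, 0, 0, 0, -0.045, -1, 0, 0, 0, -0.06, -1, 0, 0, 0, -0.075, -1, 0, 0, 0, -0.09, -1, 0, 0, 0, -0.1, -1, 0, 0, 0, -0.1])

```text
t: 17.53
position: [0.5118, -0.0318, 0.1022]
ee_rot: [[0.952, 0.305, 0.002], [0.305, -0.952, -0.0], [0.001, 0.001, -1.0]]
wrist_force: [0.1, 0.2, 9.3]
grip_width: 0.0127
grasp_force: 60.9
```

Run:
```python
from h import *
o=arm.get_obs(); print(np.degrees(np.arctan2(o['ee_rot'][1][1],o['ee_rot'][0][1])),o['moment'],o['wrist_force'])
```

```text
-72.21507294237391 [-0.10713046  0.06960997 -0.05107947] [0.06976461 0.24597729 9.28139561]
```

>>> step_arm(plan=[-1, 0, 0, 0, -0.008, -1, 0, 0, 0, -0.016, -1, 0, 0, 0, -0.024, -1, 0, 0, 0, -0.032, -1, 0, 0, 0, -0.04, -1, 0, 0, 0, -0.04])

```text
t: 18.03
position: [0.5118, -0.032, 0.1021]
ee_rot: [[0.983, 0.185, 0.002], [0.185, -0.983, -0.001], [0.001, 0.001, -1.0]]
wrist_force: [1.0, -3.8, 9.7]
grip_width: 0.0124
grasp_force: 60.9
```

Run:
```python
from h import *
o=arm.get_obs(); print(np.degrees(np.arctan2(o['ee_rot'][1][1],o['ee_rot'][0][1])),o['moment'],o['wrist_force'])
```

```text
-79.36389798304664 [-0.54218868  0.09083364  0.16143975] [ 1.02883796 -3.7610243   9.72025529]
```

>>> step_arm(plan=[-1, 0, 0, 0, -0.005, -1, 0, 0, 0, -0.01, -1, 0, 0, 0, -0.015, -1, 0, 0, 0, -0.02, -1, 0, 0, 0, -0.02])

```text
t: 18.45
position: [0.5117, -0.0325, 0.1023]
ee_rot: [[0.992, 0.124, 0.002], [0.124, -0.992, -0.001], [0.001, 0.001, -1.0]]
wrist_force: [-1.7, -9.3, 13.1]
grip_width: 0.0126
grasp_force: 61.7
```

Run:
```python
from h import *
o=arm.get_obs(); print(np.degrees(np.arctan2(o['ee_rot'][1][1],o['ee_rot'][0][1])),o['moment'],o['wrist_force'])
```

```text
-82.87801492210323 [-1.65000627  0.26779108  0.65003053] [-1.73318221 -9.33990884 13.10797514]
```

The stop is reached, with reaction moment 0.65 N·m at about 65° of turn. Releasing and backing up.

>>> step_arm(plan=[0.2, 0, 0, 0, 0, 0.2, 0, 0, 0, 0, 0.2, 0, 0, 0, 0, 0.2, 0, 0, 0.02, 0, 0.2, 0, 0, 0.3, 0, 0.2, 0, 0, 0.7, 0, 0.2, 0, 0, 1, 0, 0.2, 0, 0, 1, 0])

```text
t: 19.12
position: [0.5139, -0.0319, 0.2071]
ee_rot: [[0.992, 0.124, 0.008], [0.124, -0.992, -0.001], [0.007, 0.002, -1.0]]
wrist_force: [1.8, 0.3, -0.2]
grip_width: 0.0512
grasp_force: 0.0
```

>>> step_arm(plan=[0.2, 0, -1, 0.3, 0, 0.2, 0, -1, 0.3, 0, 0.2, 0, -1, 0.3, 0, 0.2, 0, -1, 0.3, 0])

```text
t: 19.45
position: [0.5119, -0.1353, 0.2332]
ee_rot: [[0.993, 0.122, 0.003], [0.122, -0.993, -0.002], [0.002, 0.002, -1.0]]
wrist_force: [0.6, 0.6, -0.1]
grip_width: 0.051
grasp_force: 0.0
```

>>> step_arm(plan=[0.2, 0, -1, 0, 0, 0.2, 0, -1, 0, 0, 0.2, 0, -1, 0, 0, 0.2, 0, -1, 0, 0])

```text
t: 19.78
position: [0.511, -0.2346, 0.2314]
ee_rot: [[0.993, 0.121, 0.0], [0.121, -0.993, -0.001], [0.0, 0.001, -1.0]]
wrist_force: [-0.4, 0.3, -0.2]
grip_width: 0.0511
grasp_force: 0.0
```

>>> step_arm(plan=[0.2, 0, -1, 0, 0, 0.2, 0, -1, 0, 0, 0.2, 0, -1, 0, 0, 0.2, 0, -1, 0, 0])

```text
t: 20.12
position: [0.511, -0.3344, 0.2312]
ee_rot: [[0.993, 0.121, 0.0], [0.121, -0.993, -0.001], [0.0, 0.001, -1.0]]
wrist_force: [-0.8, 0.8, -0.6]
grip_width: 0.0516
grasp_force: 0.0
```

Run:
```python
from h import *
out=[]
for n in ('top','side'):
    I,D=snap(n,n+'A'); P=cloud(n,D); q=np.hypot(P[...,0]-.511,P[...,1]+.032)
    m=(P[...,2]>.08)&(P[...,2]<.1)&(q<.1); print(n,'logger',cv2.minAreaRect((P[m][:,:2]*1000).astype(np.float32)))
    f=(P[...,2]>.106)&(P[...,2]<.13)&(q<.05); print(' bar',f.sum(),np.percentile(P[f][:,2],[10,50,90]),cv2.minAreaRect((P[f][:,:2]*1000).astype(np.float32)))
    r=(q>.027)&(q<.031)&(P[...,2]<.105); print(' flange z',np.median(P[r][:,2]),' shell z',np.median(P[(q>.041)&(q<.044)][:,2]))
    out.append(I)
a=cv2.resize(out[0][190:310,220:380],(400,300),interpolation=2); b=cv2.resize(out[1],(400,300))
cv2.imwrite('pics/cA.png',np.hstack([a,b])[:,:,::-1])
```

```text
top logger ((509.99200439453125, -31.288711547851562), (151.21575927734375, 89.64302062988281), 11.345733642578125)
 bar 180 [0.1166998  0.11870362 0.12050388] ((508.41845703125, -31.461328506469727), (45.70954132080078, 13.933603286743164), 8.270646095275879)
 flange z 0.09516097165389184  shell z 0.08895791634003988
side logger ((507.8821105957031, -34.01023864746094), (142.65560913085938, 91.49227142333984), 11.905035972595215)
 bar 160 [0.10870623 0.11745059 0.12139842] ((510.325439453125, -34.9383659362793), (44.966697692871094, 16.57431983947754), 9.03196907043457)
 flange z 0.09615720786201262  shell z 0.07455505838665083
```

View pics/cA.png

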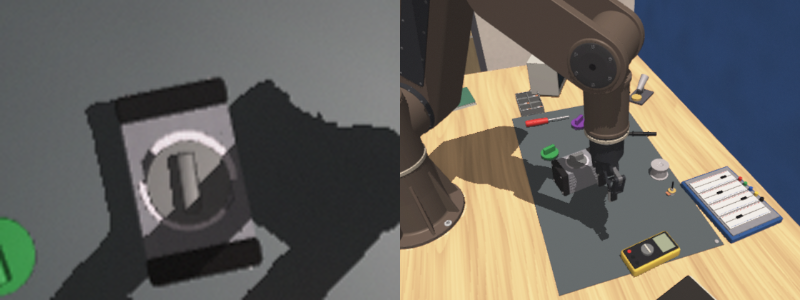

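The left half (top crop) shows the cap seated flush in the mouth with its bar along the logger. Depth puts the bar within 3° of the logger's axis, which is the end stop. The flange top is about 6 mm above the shell, so it's locked, and the hand is clear. In the right half the other items I can see are where they were.

```bash
python3 -c "
from station import arm
print(arm.close_job())"
```

```text
the job is handed in; nothing more can be done
None
```

I rolled the logger over twice so the battery mouth faces up, then twisted the cap to its stop (bar within about 3° of the logger's axis), and handed the job in at about 20 s without touching the other things on the bench.

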